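# Free the parked label spindle and load it in the unwinder cradle

## Task

The label unwinder's spindle is parked in its sloping push-to-release holster: press it in by its blue cap, without forcing it, until the latch lets go and it springs out, then draw it out of the holster. Lay it in the V-groove of the cradle in front of the red bridge, blue cap toward the open end, and slide it gently along under the bridge until its plain end rests against the stop plate. Let go of it there, and leave the label rolls and the tape roll where they are.

Things in the scene. Friction and masses are not known exactly. Their poses are not given: they have to be found in the camera images.
- holster: Grey sloping square tube, 172 mm long, 44 wide, 32 thick, yellow collar at its mouth, on a dark 175x85 mm base plate screwed to the table. Origin: on the table, at the middle of the foot; x is level and points where the mouth faces, z up. The bore lies in the x-z plane and rises 30 degrees toward +x; bore 18 mm wide, from 7 mm below to 10 mm above the spindle's axis.
- holster_mouth (a point): Centre of the mouth on the axis of the parked spindle, 75 mm ahead (+x) of the holster's origin and 110 mm up. Its axes are the holster's. Outward along the bore is (cos 30, 0, sin 30) in them; the tube's upper face is 17 mm and its lower face 15 mm from the axis.
- pusher (a joint): Spring pusher in the bore behind the spindle, m outward along the bore. 0: latched; negative: pressed in, to a stop at -0.011. The latch lets go somewhere 3 to 9 mm in (hidden, new each time); then, as the finger retreats, it drives the spindle 34 mm out from the latched place and stays. Spring 5 to 6 N inward of 0, about 3 N sprung out. It does not latch again.
- spindle: Loose round steel rod, 150 mm long, 14 mm in diameter, 65 to 120 g, the last 40 mm a blue plastic cap with two white rings. Origin: mid-length on the axis; x along the rod toward the cap. Near the plain end a neck of 9 mm (8 to 30 mm from the end) in which the latch locks: it cannot be pulled out before the latch lets go. Latched, the cap stands 18 mm out of the mouth; sprung out, 52 mm.
- spindle_end (a point): Centre of the spindle's plain steel end face; x along the rod toward the cap.
- spindle_cap (a point): Centre of the end face of the blue cap: the place to press; x along the rod, outward.
- cradle: V-groove cradle of aluminium on a dark 135x80 mm plate screwed to the table. x is level, along the groove, from the stop to the open end; z up. 90 degree groove, 115 mm long (x -65 to +50 mm), mouth 28 mm wide with edges 64 mm up; beyond the open end nothing higher than the 8 mm plate (ends at x 60 mm).
- cradle_stop (a point): Centre of the red stop plate's face at the height of a seated spindle's axis (60 mm above the table, 65 mm behind the cradle's origin). Axes as the cradle's: seated, the spindle lies along +x from here, its cap 35 mm past the groove's end. A red bridge, 44 mm wide, spans the first 18 mm of groove, its underside 74 mm and its top 80 mm above the table (7 mm over a lying spindle); the stop plate is as high.
- label_roll_a: Bystander: white label roll standing on its side, 100x102x50 mm; origin under its middle.
- label_roll_b: Bystander: narrower white label roll, 93x88x60 mm; origin under its middle.
- tape_roll: Bystander: tan roll of parcel tape lying flat, 96x95x48 mm; origin under its middle.

How it is judged:
By the outcome, as a careful person would: the job done as asked, in the order asked, and still so for the second after the job is handed in, with the robot touching nothing.
It also fails if it takes over 54 s, if anything falls off the work surface, if the arm or the gripper's body presses on something with over 40 N, if the wrist force passes 120 N, or if a joint passes its speed limit or range.

## Robot

A 6-joint arm with a two-finger parallel gripper is mounted at the origin on a cart in front of the work surface, level with it; the furniture and walls round the work are solid. World frame = base frame: x ahead of the robot, y to its left, z up, the work surface at z = 0. Lengths are in mm, angles in rad, forces in N, time in s.
With the tool pointing down it reaches from about 350 to 775 mm from the base axis. Payload 5.5 kg.
Tool frame: the origin (TCP) lies between the finger pads; the fingertips stand 17 mm ahead of it and the grasp point (between the pads) lies 2 mm behind it; z points along the fingers, y is the line along which they close (so a half turn about z gives the same grasp; the last joint's range is limited). The gripper opens to 85 mm and grips with 20 to 120 N. Pads are 22 mm wide; open, the fingers measure 114 mm over their backs; the gripper's body (76 mm by 85 mm) begins 54 mm behind the grasp point. The pads swing forward as they close: fully open they stand 13 mm farther back than shut.
Start: joints at [-1.413, 0.313, 0.046, 1.304, 0, 1.431], TCP at [168.71, -549.733, 248.323] pointing down, gripper open.
Joint ranges: [-2.76, 2.76], [-0.86, 1.69], [-1.03, 1.26], [-2.2, 2.34], [-1.47, 1.5], [-3.14, 3.14]. Speed limits (rad/s): [2.57, 2.57, 3.14, 3.14, 3.14, 3.14].

## Interface

Orientations are given as a unit quaternion [x, y, z, w].
In Python, from rig import bot, eoat, kin, get_image, camera_model gives the robot as it stands. Calls block until the motion is done:
- bot.move_ptp(position, orientation): joint-space move of the TCP to a pose.
- bot.move_l(position, orientation=None, v=150): straight line of the TCP; orientation=None keeps the orientation; v is the mean speed in mm/s.
- bot.set_joints(angles): joint-space move.
- eoat.ungrasp() and eoat.grab(): open the fingers fully, or close them until they stop; the grip force is fixed at half the most.
- bot.pause(seconds).
- kin.inverse_kinematics(position, orientation): joint angles nearest the present ones, or None.
- bot.get_obs(): the state.
- get_image(name): name is "scene" or "side" or "wrist"; returns (picture, depth): 400x640x3 uint8, blue, green, red; 400x640 float32, mm along the optical axis (not along the pixel's ray), 0 where there is no reading.
- camera_model(name): a dict with "vfov" (degrees; the focal length in pixels is half the picture's height over the tangent of half this angle, whatever the lens; pixels are square), "cx", "cy" (the principal point, pixels), "k1" (the pictures are not rectified: a ray, as slopes to the right and down, at radius r is drawn at 1 + k1 r^2 times it, then the intrinsics apply), "R" (3x3) and "t" (3): a world point X has camera coordinates R X + t; the wrist camera has in their place "T_tool_cam" (4x4, takes a point from camera to tool coordinates, whose origin is the TCP and whose axes are the flange's). Camera axes: x right, y down, z forward; pixel columns grow to the right and rows downward; lengths in mm; the calibration is good to about 2 mm. A picture is of the moment at which its call begins: read the wrist's pose just before it. camera_model takes no time and is no camera call.
A pose or a line that the arm cannot do raises bot.MotionError and nothing moves.
- bot.sign_off(): hands the job in; it is judged then, once.
The state is a dict: "time": time; "q": joint angles; "joint_vel": joint speeds; "tau": joint torques, N m; "ee_pos": TCP position; "ee_rot": TCP orientation; "force": force on the tool from outside, world axes, zero at the start; "torque": the same for the moment, N m; "width": opening from 0.0 (shut) to 1.0 (fully open); "gripper_force": force on a finger pad.
Only numpy, scipy, OpenCV 4.12 (cv2) and the standard library are available. Lean on these libraries where they do the work, as an engineer would, in place of code of your own. Each camera call takes 0.05 s, during which the arm holds its last target. There are 200 camera calls.

## Working session

There is one attempt and no reset: what is moved stays moved. The work goes in short steps, each a Python script; the robot and the scene stay as the last script left them, time stands still between calls to the robot, and variables do not carry over. Pictures are saved under pics/ and viewed, at most 10 in all, crops included, and the job is handed in when it is done.

```bash
ls; mkdir -p pics; python3 - <<'E'
from rig import bot, eoat, kin, get_image, camera_model
import cv2, numpy as np
for n in("scene","side"):
    p,d=get_image(n); cv2.imwrite(f"pics/{n}0.png",p); np.save(f"pics/{n}0.npy",d); print(n,camera_model(n),(d>0).mean())
print(camera_model("wrist")); print(bot.get_obs())
E
```

```text
pics
scene {'vfov': 46.242237227971074, 'cx': 310.83496869349773, 'cy': 203.39304816680203, 'k1': -0.10852334941414271, 'R': array([[-0.71437294, -0.69970999,  0.00878833],
       [-0.48315489,  0.48411709, -0.7295149 ],
       [ 0.50619428, -0.52539183, -0.68390845]]), 't': array([427.65765365, 348.44126866, 733.0217012 ])} 0.99585546875
side {'vfov': 47.67709406961832, 'cx': 321.41429034217276, 'cy': 200.78986183433014, 'k1': -0.060583493383545794, 'R': array([[-0.99949956,  0.0310311 ,  0.00614066],
       [ 0.02247283,  0.83318219, -0.55254177],
       [-0.02226227, -0.55212726, -0.83346259]]), 't': array([ 592.45834751,   36.68373731, 1113.63187361])} 0.9958828125
{'vfov': 60.56243474592936, 'cx': 322.98581913695614, 'cy': 200.60192304659498, 'k1': -0.05719350963964291, 'T_tool_cam': array([[ 7.54251397e-04, -9.50546328e-01, -3.10581888e-01,
         7.88865774e+01],
       [ 9.99998649e-01,  2.63300210e-04,  1.62266813e-03,
        -9.06232379e-01],
       [-1.46064496e-03, -3.10582692e-01,  9.50545242e-01,
        -1.25677793e+02],
       [ 0.00000000e+00,  0.00000000e+00,  0.00000000e+00,
         1.00000000e+00]])}
{'time': 0.1, 'q': array([-1.41257291e+00,  3.13941480e-01,  4.51287318e-02,  1.30360487e+00,
       -5.11343592e-06,  1.43120940e+00]), 'joint_vel': array([-0.00059262, -0.00190578,  0.00310811,  0.00082175, -0.00075931,
        0.00137331]), 'tau': array([ 2.71560151e-03, -4.81727242e+01,  2.99242562e+01,  1.27678982e-02,
        4.14682603e-06, -9.65969576e-06]), 'ee_pos': array([ 168.65185917, -549.27905384,  247.503594  ]), 'ee_rot': array([ 9.88933769e-01,  1.48355460e-01, -1.01103085e-05, -8.10588725e-04]), 'force': array([-0.11113116, -0.49115021,  0.96173031]), 'torque': array([-0.02036021,  0.00620096, -0.00890731]), 'gripper_force': 0.0, 'width': 1.0035114360076647}
```

View pics/scene0.png

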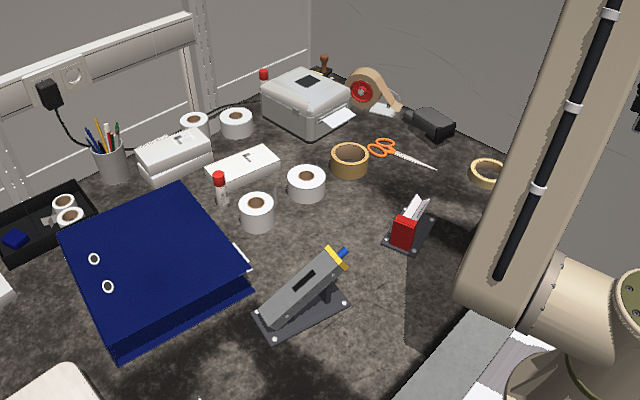

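View pics/side0.png

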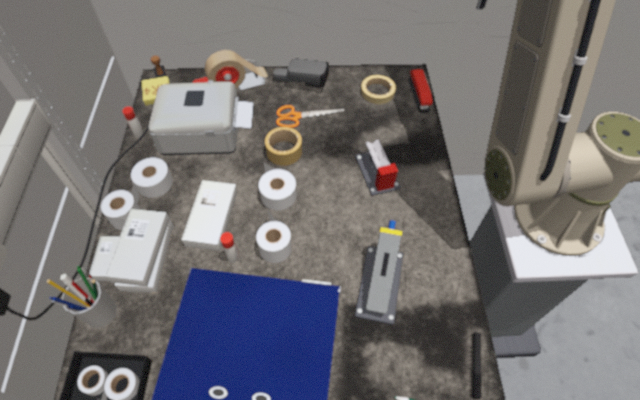

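The scene view shows the holster's foot near (290,310), its yellow collar at (337,257) and the blue cap at (343,252). The cradle's red end is at (404,232), with the groove running up-right to (420,205). The side view shows the collar at (390,232), the cap at (391,224), and the red bridge and stop at (384,178), with the groove running up to (375,148).

```bash
cat > h.py <<'E'
from rig import bot, eoat, kin, get_image, camera_model
import cv2, numpy as np
from scipy.spatial.transform import Rotation as Ro
def cam(n,obs=None):
    m=camera_model(n)
    if n=="wrist":
        T=np.array(m["T_tool_cam"]); Rt=Ro.from_quat(obs["ee_rot"]).as_matrix()
        C=Rt@T[:3,3]+obs["ee_pos"]; A=Rt@T[:3,:3]      # cam->world
    else: A=np.array(m["R"]).T; C=-A@np.array(m["t"])
    f=200/np.tan(np.radians(m["vfov"]/2))
    K=np.array([[f,0,m["cx"]],[0,f,m["cy"]],[0,0,1]])
    return K,np.array([m["k1"],0,0,0,0.]),A,C
def slopes(uv,c): return cv2.undistortPoints(np.float64(uv).reshape(-1,1,2),c[0],c[1]).reshape(-1,2)
def rays(uv,c):
    s=slopes(uv,c); return np.c_[s,np.ones(len(s))]@c[2].T
def onz(uv,c,z):
    r=rays(uv,c); return c[3]+r*((z-c[3][2])/r[:,2])[:,None]
def cloud(mask,d,c):
    v,u=np.nonzero(mask&(d>0)); return c[3]+rays(np.c_[u,v],c)*d[v,u][:,None],np.c_[u,v]
def hsv(p,lo,hi): return cv2.inRange(cv2.cvtColor(p,cv2.COLOR_BGR2HSV),np.array(lo),np.array(hi))>0
YEL=((22,120,120),(35,255,255)); BLU=((98,120,60),(118,255,255)); RED=((0,170,80),(6,255,255))
E
python3 - <<'E'
from h import *
roi={"scene":dict(hol=(330,355,240,272),cr=(375,440,185,260)),"side":dict(hol=(375,408,212,242),cr=(355,402,135,200))}
for n in("scene","side"):
    p=cv2.imread(f"pics/{n}0.png");d=np.load(f"pics/{n}0.npy");c=cam(n)
    for nm,col,r in(("yel",YEL,"hol"),("blu",BLU,"hol"),("red",RED,"cr")):
        a,b,e,f=roi[n][r]; m=np.zeros(d.shape,bool); m[e:f,a:b]=1
        P,uv=cloud(m&hsv(p,*col),d,c)
        print(n,nm,len(P),uv.mean(0),P.mean(0).round(1),P.min(0).round(),P.max(0).round())
    # all raised points around cradle and holster
    P,uv=cloud(np.ones(d.shape,bool),d,c)
    for nm,lo,hi in(("cr",(300,-250,20),(520,0,100)),("hol",(300,-60,20),(520,250,140))):
        k=((P>lo)&(P<hi)).all(1); Q=P[k]; 
        if len(Q):
            w,V=np.linalg.eigh(np.cov(Q[:,:2].T)); print(n,nm,len(Q),Q.mean(0).round(1),V[:,1],np.sqrt(w),Q.min(0).round(),Q.max(0).round())
E
```

```text
scene yel 112 [336.35714286 257.5       ] [441.3  98.  120. ] [423.  84.  97.] [464. 108. 127.]
scene blu 73 [342.35616438 252.16438356] [443.3  79.5 117.4] [437. -11.   1.] [499.  90. 126.]
scene red 663 [402.60482655 232.07993967] [424.9 -91.6  54.2] [ 404. -115.   10.] [450. -80.  83.]
scene cr 1033 [ 432.6 -120.7   58.1] [-0.26234691  0.96497363] [12.48461509 40.47251394] [ 404. -208.   20.] [469. -80.  83.]
scene hol 3079 [458.5 161.4  77.5] [0.26385692 0.96456183] [13.95883346 45.56777002] [423.  73.  20.] [506. 245. 127.]
side yel 97 [390.46391753 230.86597938] [451.9 100.4 122.1] [430.  90. 117.] [474. 108. 127.]
side blu 37 [391.78378378 224.16216216] [446.7  82.5 119.2] [441.  75. 114.] [453.  89. 123.]
side red 345 [386.31884058 176.19710145] [431.5 -89.5  57.5] [ 399. -176.   -0.] [453. -79.  83.]
side cr 771 [ 438.3 -123.7   58.2] [-0.19268403  0.98126085] [12.46663852 40.50600043] [ 407. -208.   20.] [472. -79.  83.]
side hol 1891 [468.1 167.   80.9] [0.23783406 0.9713058 ] [12.81868864 46.14393628] [428.  74.  21.] [507. 248. 127.]
```

```bash
cat >> h.py <<'E'
def quat(x,z):
    x=np.array(x,float);z=np.array(z,float);z/=np.linalg.norm(z);x-=z*(x@z);x/=np.linalg.norm(x)
    return Ro.from_matrix(np.c_[x,np.cross(z,x),z]).as_quat()
def snap(fn):
    o=bot.get_obs(); p,d=get_image("wrist"); cv2.imwrite(f"pics/{fn}.png",p); np.savez(f"pics/{fn}.npz",d=d,ee_pos=o["ee_pos"],ee_rot=o["ee_rot"]); return o
E
python3 - <<'E'
from h import *
D=(0,0,-1)
for s in(1,-1):
  h=np.array([-.25,-.97,0]);c=np.array([.23,-.97,0])
  t=np.array([np.sqrt(.75)*-.25,np.sqrt(.75)*-.97,.5]); zt=np.array([.5*-.25,.5*-.97,-.866])
  m=np.array([447,92,112])
  for nm,p,x,z in(("viewcr",(440,-140,240),c,D),("viewh",(447,105,250),h,D),("press",m+t*30,h,zt),("pull",m+t*150,h,zt),("place",np.array([440,-120,62])+c*93,c,D)):
    print(s,nm,kin.inverse_kinematics(np.array(p,float),quat(s*x,z)))
E
```

```text
1 viewcr [-0.48219077  0.09744493 -0.24600275  1.22734864  0.         -2.28580091]
1 viewh [ 0.05559414  0.0886945  -0.23111932  1.2509825   0.         -1.26295973]
1 press [ 0.25002601  0.37893853 -0.28179144  1.18161432 -0.45427833 -1.00539805]
1 pull [ 0.05148444  0.19860144 -0.3627181   1.18075352 -0.49807142 -1.22341132]
1 place [-0.58594935  0.32149905 -0.43142031  0.81787697  0.         -2.38955949]
-1 viewcr [-0.48219077  0.09744493 -0.24600275  1.22734864  0.          0.85579174]
-1 viewh [ 0.05559414  0.0886945  -0.23111932  1.2509825   0.          1.87863292]
-1 press [ 0.25002601  0.37893853 -0.28179144  1.18161432 -0.45427833  2.13619461]
-1 pull [ 0.05148444  0.19860144 -0.3627181   1.18075352 -0.49807142  1.91818133]
-1 place [-0.58594935  0.32149905 -0.43142031  0.81787697  0.          0.75203317]
```

```bash
python3 - <<'E'
from h import *
D=(0,0,-1)
bot.move_ptp(np.array([440,-130,240.]),quat((.23,-.97,0),D)); bot.pause(.2); snap("w_cr")
bot.move_ptp(np.array([450,110,250.]),quat((-.25,-.97,0),D)); bot.pause(.2); snap("w_h")
print(bot.get_obs()["time"])
a=cv2.imread("pics/w_cr.png");b=cv2.imread("pics/w_h.png")
cv2.imwrite("pics/w2.png",cv2.resize(np.vstack([a[:, 100:540],b[:,100:540]]),None,fx=.75,fy=.75))
E
```

```text
4.65
```

View pics/w2.png

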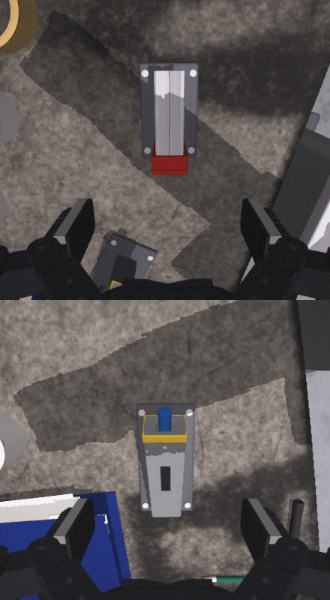

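The upper half of the picture shows the cradle from above, groove vertical around full-res (324,150) with the red bridge at (326,220). The lower half shows the holster with the blue cap at (320,158), the collar at (320,180) and the tube below. The four plate screws are visible in both.

```bash
cat > m.py <<'E'
from h import *
def load(fn):
    p=cv2.imread(f"pics/{fn}.png");z=np.load(f"pics/{fn}.npz");return p,z["d"],cam("wrist",z)
def rect(Q,nm):
    (c,s,a)=cv2.minAreaRect(np.float32(Q[:,:2])); b=cv2.boxPoints((c,s,a)); e=[b[1]-b[0],b[2]-b[1]]
    L=max(e,key=np.linalg.norm); print(nm,len(Q),"c",np.round(c,1),"size",np.round(s,1),"long dir",np.round(L/np.linalg.norm(L),4),"z",Q[:,2].mean().round(1),np.percentile(Q[:,2],[1,99]).round(1))
def blobs(p,c,z,roi):
    a,b,e,f=roi; g=cv2.cvtColor(p,cv2.COLOR_BGR2GRAY)[e:f,a:b]; return g
E
python3 - <<'E'
from m import *
def inroi(d,u0,u1,v0,v1):
    m=np.zeros(d.shape,bool);m[v0:v1,u0:u1]=1;return m
p,d,c=load("w_cr"); m=inroi(d,270,380,70,245)
P,_=cloud(inroi(d,180,270,100,200),d,c); print("table z",np.median(P[:,2]))
P,uv=cloud(m,d,c); r=hsv(p,*RED)[uv[:,1],uv[:,0]]
rect(P[r&(P[:,2]>76)],"red top"); rect(P[~r&(P[:,2]>45)&(P[:,2]<70)],"alu"); rect(P[(P[:,2]>3)&(P[:,2]<14)],"plate")
Q=P[~r&(P[:,2]>60)&(P[:,2]<70)];rect(Q,"alu edges")
# groove V: height vs lateral for open part
p,d,c=load("w_h"); m=inroi(d,265,380,125,292)
P,_=cloud(inroi(d,150,260,180,220),d,c); print("table z",np.median(P[:,2]))
P,uv=cloud(m,d,c); y=hsv(p,*YEL)[uv[:,1],uv[:,0]]; b=hsv(p,*BLU)[uv[:,1],uv[:,0]]
rect(P[(P[:,2]>3)&(P[:,2]<14)],"plate"); rect(P[y&(P[:,2]>60)],"yel"); rect(P[b&(P[:,2]>60)],"blue")
n=~y&~b&(P[:,2]>25); rect(P[n],"tube")
Q=P[n]; A=np.c_[Q[:,:2],np.ones(len(Q))]
k=np.ones(len(Q),bool)
for i in range(8):
    w=np.linalg.lstsq(A[k],Q[k,2],rcond=None)[0]; k=abs(A@w-Q[:,2])<3 if i>3 else abs(A@w-Q[:,2])<8
print("tube top plane grad",w[:2],"slope deg",np.degrees(np.arctan(np.hypot(*w[:2]))),"dir",w[:2]/np.hypot(*w[:2]),w,k.sum())
rect(Q[k],"tube top")
# same blocks, screws
for fn,roi in(("w_cr",(270,380,70,245)),("w_h",(265,380,125,292))):
    p,d,c=load(fn);u0,u1,v0,v1=roi
    g=cv2.cvtColor(p,cv2.COLOR_BGR2HSV)[v0:v1,u0:u1]; mk=((g[...,2]>130)&(g[...,1]<60)).astype(np.uint8)
    n,l,s,ce=cv2.connectedComponentsWithStats(mk)
    for i in range(1,n):
        if 15<s[i,4]<200: uv=ce[i]+[u0,v0]; print(fn,"screw",uv.round(1),s[i,2:],onz(uv,c,10)[0].round(1))
E
```

```text
table z 0.13812029152069272
red top 1134 c [429.  -99.7] size [43.  23.6] long dir [0.9754 0.2207] z 79.8 [78.  81.4]
alu 4289 c [ 442.8 -153.6] size [ 43.8 104.8] long dir [ 0.2381 -0.9712] z 58.3 [49.4 64.9]
plate 4891 c [ 441.2 -148.7] size [ 79.5 133.7] long dir [ 0.2346 -0.9721] z 8.0 [ 5.4 11.7]
alu edges 1875 c [ 444.3 -154.8] size [ 42.9 101.1] long dir [ 0.2586 -0.966 ] z 62.4 [60.1 65.5]
table z 0.12852919976614885
plate 3860 c [465.9 163.5] size [174.7  84.2] long dir [0.2429 0.97  ] z 7.9 [ 4.6 11.5]
yel 632 c [447.9  91.7] size [25.4 45.1] long dir [ 0.9678 -0.2516] z 121.7 [ 96.7 125.9]
blue 532 c [445.4  81.3] size [26.9 12.7] long dir [0.2424 0.9702] z 118.7 [110.7 124.7]
tube 5733 c [463.4 155.3] size [179.2  45.3] long dir [0.2391 0.971 ] z 91.4 [ 39.6 123.3]
tube top plane grad [-0.13788707 -0.55909179] slope deg 29.935236527315027 dir [-0.23945207 -0.97090819] [-1.37887071e-01 -5.59091786e-01  2.39534341e+02] 4716
tube top 4716 c [467.4 167.2] size [153.8  45.2] long dir [0.2534 0.9674] z 87.3 [ 39.2 123.6]
w_cr screw [292.6  97.5] [10 11 86] [ 485.3 -193.4   10. ]
w_cr screw [357.2  97.1] [11 11 87] [ 422.6 -208.7   10. ]
w_cr screw [296.  200.2] [ 7  8 44] [459.5 -88.5  10. ]
w_cr screw [354.8 199.8] [ 7  8 43] [ 397.1 -103.8   10. ]
w_cr screw [272.6 242.9] [ 7  4 20] [474.8 -32.2  10. ]
w_h screw [288.6 150. ] [ 9  9 61] [480.8  83.   10. ]
w_h screw [319.3 196.2] [ 7  3 16] [462.  141.5  10. ]
w_h screw [293.3 273.9] [ 9  8 55] [517.6 229.   10. ]
w_h screw [349.9 273.7] [ 9  8 61] [451.1 245.8  10. ]
```

```bash
cat >> h.py <<'E'
h=np.array([-.2425,-.9701,0]);c=np.array([.237,-.9715,0]);h/=np.linalg.norm(h);c/=np.linalg.norm(c)
M=np.array([447.7,91.2,110]);O=np.array([443.,-156.,0]); Z=np.array([0,0,1.])
o=np.cos(np.pi/6)*h+.5*Z; zt=.5*h-np.cos(np.pi/6)*Z
qh=quat(o,zt); qc=quat(c,-Z)
def fo(v): return bot.get_obs()["force"]@v
E
python3 - <<'E'
from h import *
eoat.grab()
P0=M+o*(18+11+10)-8*zt
bot.move_ptp(P0+40*o-20*zt,qh); bot.move_l(P0,qh,v=120); bot.pause(.2)
b=np.mean([fo(o) for _ in range(3)]); print("t",bot.get_obs()["time"],"base",b)
s=0.;con=None;log=[]
while s<32:
    s+=1. if con is None else .7
    bot.move_l(P0-s*o,qh,v=25)
    ob=bot.get_obs(); f=ob["force"]@o-b; a=(P0-ob["ee_pos"])@o
    log.append((round(s,1),round(a,2),round(f,2)))
    if con is None and f>2.5: con=a
    if con is not None and (a-con>9.3 or f>11): break
print(log,con,bot.get_obs()["time"])
E
```

```text
t 6.6667 base -0.21349993754425076
[(1.0, np.float64(0.91), np.float64(0.15)), (2.0, np.float64(2.05), np.float64(0.51)), (3.0, np.float64(3.05), np.float64(0.31)), (4.0, np.float64(4.06), np.float64(0.04)), (5.0, np.float64(5.05), np.float64(0.71)), (6.0, np.float64(5.58), np.float64(3.68)), (6.7, np.float64(6.03), np.float64(7.13)), (7.4, np.float64(7.0), np.float64(6.22)), (8.1, np.float64(7.85), np.float64(7.06)), (8.8, np.float64(8.68), np.float64(6.52)), (9.5, np.float64(9.44), np.float64(5.65)), (10.2, np.float64(10.21), np.float64(6.91)), (10.9, np.float64(11.04), np.float64(6.14)), (11.6, np.float64(11.78), np.float64(4.73)), (12.3, np.float64(12.69), np.float64(3.52)), (13.0, np.float64(13.06), np.float64(5.3)), (13.7, np.float64(13.53), np.float64(5.96)), (14.4, np.float64(14.29), np.float64(7.14)), (15.1, np.float64(15.05), np.float64(6.95))] 5.580127122643675 11.4167
```

```bash
python3 - <<'E'
from h import *
p=bot.get_obs()["ee_pos"]
bot.move_l(p+50*o,qh,v=60); 
bot.move_l(p+70*o-75*zt,qh,v=200); eoat.ungrasp(); bot.pause(.1)
snap("w_out"); print(bot.get_obs()["time"])
E
python3 - <<'E'
from m import *
p,d,cc=load("w_out"); B=hsv(p,*BLU); P,uv=cloud(B,d,cc)
k=(np.abs((P-M)@np.cross(h,Z))<25)&(P[:,2]>90)&((P-M)@o>0); Q=P[k]; R=Q-M
print(len(Q),uv[k].mean(0)); print("along o",np.percentile(R@o,[1,50,99]).round(1),"lateral",np.percentile(R@np.cross(h,Z),[1,50,99]).round(1),"perp",np.percentile(R@-zt,[1,50,90,99]).round(1))
cv2.imwrite("pics/out_v.png",p)
E
```

```text
13.875
883 [321.85730464 288.55039638]
along o [17.1 42.9 56.4] lateral [-6.1  0.3  6.6] perp [-6.9  3.2  4.8  5.7]
```

View pics/out_v.png

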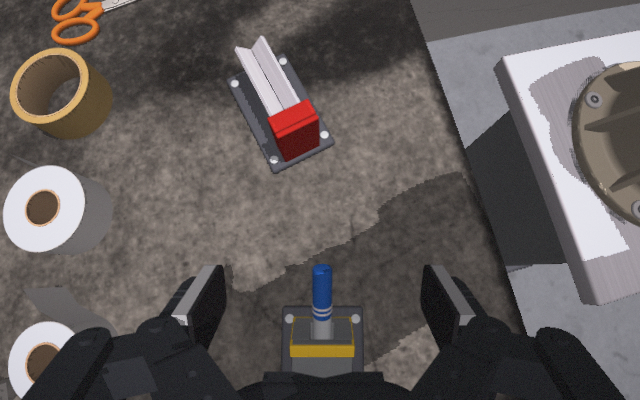

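The rod has sprung out: the cap runs from (321,267) to (321,320), centred ahead of the collar at (322,348). By depth it ends about 53 mm from the mouth and sits about 1.5 mm lower than nominal. Next I grasp it and draw it out.

```bash
python3 - <<'E'
from h import *
G=M+1.5*zt+36*o+2*zt
bot.move_l(G-60*zt,qh,v=200); bot.move_l(G,qh,v=120); eoat.grab(); bot.pause(.1)
ob=bot.get_obs(); print(ob["time"],ob["width"],ob["gripper_force"],ob["force"].round(1))
for i in range(1,5):
    bot.move_l(G+29*i*o,qh,v=100); ob=bot.get_obs(); print(i,ob["time"],ob["width"],ob["force"].round(1),(ob["ee_pos"]-G-29*i*o).round(1))
bot.pause(.1); snap("w_pull"); p,d=get_image("scene"); 
cv2.imwrite("pics/pull.png",np.vstack([p[140:340,200:520], cv2.imread("pics/w_pull.png")[200:400,160:480]]))
E
```

```text
15.7583 0.1412289379486138 58.38443577289581 [-0.4  0.6  0.5]
1 16.2 0.13978420967479668 [-0.8 -0.9  0.4] [-0.1 -0.4  0.2]
2 16.6417 0.13725182225331203 [ 0.2  0.2 -0.9] [-0.1 -0.2  0.1]
3 17.0833 0.14133123997103644 [ 0.4 -0.5 -1.3] [-0.  -0.1  0. ]
4 17.525 0.13571388922704902 [ 0.9 -0.2 -1.1] [-0.1 -0.  -0.1]
```

View pics/pull.png

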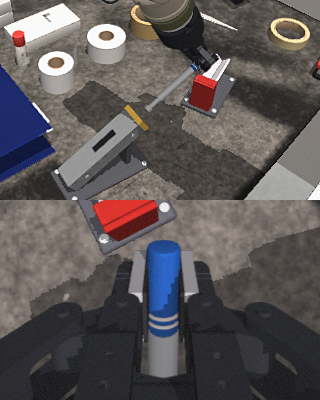

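The rod is clear of the holster (scene crop: plain end at (150,105), just off the collar). It is gripped centrally, with the cap end at wrist pixel (324,240). Next I measure it in the tool frame and carry it over the cradle.

```bash
python3 - <<'E'
from m import *
z=np.load("pics/w_pull.npz"); p,d,cc=load("w_pull"); Rt=Ro.from_quat(z["ee_rot"]).as_matrix()
B=hsv(p,*BLU); P,uv=cloud(B,d,cc); L=(P-z["ee_pos"])@Rt; k=(abs(L[:,1])<12)&(abs(L[:,2])<20)&(L[:,0]>-40)&(L[:,0]<60); L=L[k]
print(len(L),"x",np.percentile(L[:,0],[1,50,98,100]).round(1),"y",np.percentile(L[:,1],[1,50,99]).round(1))
for a in range(-10,30,5):
    q=L[(L[:,0]>a)&(L[:,0]<a+5)]
    if len(q)>5: print(a,len(q),np.percentile(q[:,2],5).round(1),np.median(q[:,1]).round(1))
A=O+Z*60+c*(-65+32+133)-2*Z     # TCP when seated, plain end 32 mm from stop
bot.move_ptp(A+70*Z+c*15,qc); bot.pause(.2)
ob=bot.get_obs();print(ob["time"],ob["force"].round(2),ob["width"]); snap("w_over")
for n in("side","scene"): 
    q,_=get_image(n); cv2.imwrite(f"pics/over_{n}.png",q)
a=cv2.imread("pics/over_side.png")[100:240,320:480];b=cv2.imread("pics/over_scene.png")[150:290,350:510]
cv2.imwrite("pics/over.png",cv2.resize(np.hstack([a,b]),None,fx=2.4,fy=2.4))
E
```

```text
2597 x [-18.6   7.3  20.3  20.9] y [-5.   1.1  7.6]
-10 258 -8.4 1.1
-5 299 -8.3 1.1
0 318 -8.5 1.1
5 330 -9.0 1.1
10 400 -8.5 1.1
15 530 -8.3 1.1
20 187 -7.1 1.1
19.0583 [-0.22 -0.69 -0.95] 0.14305425925287787
```

View pics/over.png

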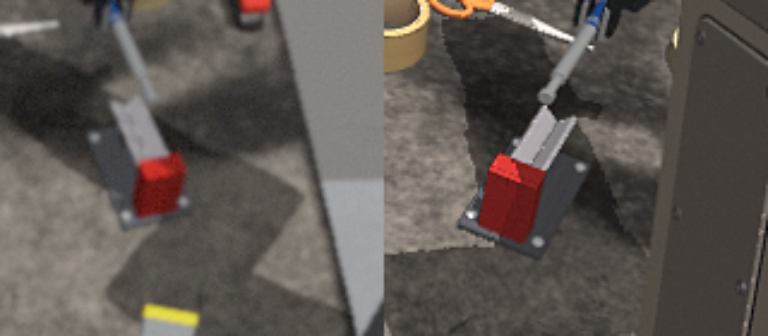

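The rod hangs level above the groove's open end, its plain end just outside the groove in both views (at (150,95) and (545,97)). Next I lower it by force.

```bash
python3 - <<'E'
from h import *
lat=np.array([-c[1],c[0],0])
A=O+60*Z+c*(-65+30+131)-1.5*Z+0.6*lat
bot.move_l(A+40*Z,qc,v=150); bot.move_l(A+6*Z,qc,v=80); bot.pause(.2)
b=np.mean([bot.get_obs()["force"] for _ in range(3)],0); e=0.;s=6.
for i in range(26):
    s-=.5; T=A+s*Z+e*lat; bot.move_l(T,qc,v=20); bot.pause(.05)
    ob=bot.get_obs(); f=ob["force"]-b; fz,fl,fc=f[2],f@lat,f@c
    if s<3.1: print(round(s,1),round(e,1),"fz %.1f fl %.1f fc %.1f"%(fz,fl,fc),((ob["ee_pos"]-A)@Z).round(2), ob["torque"].round(2))
    if abs(fl)>2: e+=np.sign(fl)*.4; s+=.25
    elif fz>4: break
    if s<-4.5: break
print(bot.get_obs()["time"]); np.savez("st.npz",T=T,b=b)
E
```

```text
3.0 0.0 fz 1.2 fl -0.0 fc -0.0 2.98 [-0.02 -0.01  0.02]
2.5 0.0 fz 0.3 fl 1.2 fc 0.4 2.49 [-0.03  0.01  0.  ]
2.0 0.0 fz 1.0 fl -0.3 fc 0.3 1.96 [-0.04 -0.07 -0.01]
1.5 0.0 fz 1.2 fl 1.0 fc 1.2 1.47 [-0.03 -0.   -0.04]
1.0 0.0 fz 1.7 fl 0.7 fc 1.0 1.02 [-0.05  0.02  0.01]
0.5 0.0 fz 0.8 fl 0.1 fc -0.1 0.56 [-0.03  0.13  0.04]
0.0 0.0 fz 3.9 fl -0.9 fc -0.1 0.14 [0.11 0.15 0.09]
-0.5 0.0 fz 4.8 fl -1.0 fc -0.4 -0.32 [0.11 0.25 0.05]
24.2667
```

```bash
python3 - <<'E'
from h import *
st=np.load("st.npz");T=st["T"]+.4*Z;b=st["b"]
bot.move_l(T,qc,v=20)
for s in(8,16,22): 
    bot.move_l(T-s*c,qc,v=40); f=bot.get_obs()["force"]-b; print(s,f.round(1),(f@c).round(1))
bot.pause(.1); f0=np.mean([(bot.get_obs()["force"]-b)@c for _ in range(3)])
while s<38:
    s+=.7; bot.move_l(T-s*c,qc,v=15); bot.pause(.04); ob=bot.get_obs(); f=ob["force"]-b; print(round(s,1),((T-ob["ee_pos"])@c).round(2),(f@c).round(1),f[2].round(1))
    if f@c-f0>4: break
print(ob["time"]); q,_=get_image("scene"); r,_=get_image("side")
cv2.imwrite("pics/slid.png",cv2.resize(np.hstack([r[100:240,320:480],q[150:290,350:510]]),None,fx=2.4,fy=2.4))
E
```

```text
8 [-0.1 -1.9  4.1] 1.9
16 [-0.3 -2.2  6.5] 2.1
22 [-0.5 -3.7  7.3] 3.4
22.7 21.99 4.6 6.9
23.4 22.47 5.0 6.4
24.1 23.13 4.9 7.0
24.8 23.82 6.3 6.4
25.5 24.49 4.6 6.9
26.2 25.17 5.1 5.9
26.9 25.82 5.4 6.6
27.6 26.55 5.9 6.5
28.3 27.21 4.8 7.5
29.0 27.9 6.1 7.7
29.7 28.56 5.2 6.6
30.4 29.22 4.7 6.9
31.1 29.9 6.0 7.4
31.8 30.58 5.3 6.6
32.5 31.0 5.5 7.2
33.2 31.07 8.2 5.4
30.2833
```

View pics/slid.png

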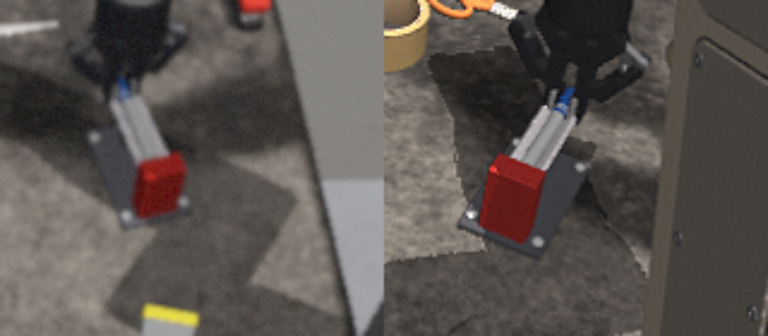

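The rod lies in the groove and runs under the bridge, with the cap beyond the open end. The advance stopped at 31.0 mm, where the force rose. Next I release, back off and verify.

```bash
python3 - <<'E'
from m import *
eoat.ungrasp(); p=bot.get_obs()["ee_pos"]; 
bot.move_l(p+80*Z,qc,v=120); bot.move_ptp(O+c*30+Z*230,qc); bot.pause(.2); snap("w_fin"); print(bot.get_obs()["time"])
im,d,cc=load("w_fin"); P,uv=cloud(hsv(im,*BLU),d,cc); lat=np.array([-c[1],c[0],0])
R=P-O; k=(abs(R@lat)<20)&(abs(R@c-60)<60)&(R[:,2]>30); R=R[k]
print(len(R),"x",np.percentile(R@c,[1,50,98,99.5]).round(1),"lat",np.percentile(R@lat,[1,50,99]).round(1),"z",np.percentile(R[:,2],[50,95]).round(1))
# cap end: extreme pixel ray on z=60 ; red front edge check
e=uv[k]; e=e[e[:,1]<=e[:,1].min()+1].mean(0); print("end pix",e,[((onz(e,cc,zz)[0]-O)@c).round(1) for zz in(60,64)])
P,uv=cloud(hsv(im,*RED),d,cc);R=P-O;k=(abs(R@lat)<30)&(R[:,2]>76)&(abs(R@c+58)<30);print("red x",np.percentile((R@c)[k],[1,99]).round(1))
s,_=get_image("scene"); cv2.imwrite("pics/fin.png",np.hstack([im[60:400,160:520],cv2.resize(s[150:290,350:510],(389,340))]))
E
```

```text
32.625
646 x [45.6 68.3 84.7 85. ] lat [-6.3 -0.3  6.4] z [65.7 67.5]
end pix [321.  119.5] [np.float64(84.1), np.float64(84.4)]
red x [-69.4 -46.8]
```

View pics/fin.png

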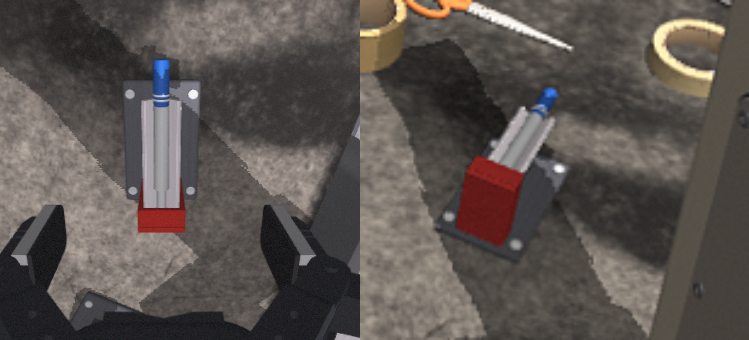

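The final picture shows the rod seated in the groove, cap end at pixel (321,119). That puts the end at x = 85 mm and the top at 67 mm, as expected for a seated spindle against the stop, and the gripper is clear.

```bash
python3 -c "
from rig import bot
print(bot.sign_off())"
```

```text
the job is handed in; nothing more can be done
None
```

The spindle is out of its holster and released in the V-groove, plain end against the stop plate and cap toward the open end; I handed the job in at about 33 s, with the label rolls and tape roll never touched.

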